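Open the safety-capped tablet tub and drop in a fresh desiccant canister

TASK

Put the fresh desiccant canister into the tub of knife-sanitiser tablets. First open the tub: squeeze the two blue side tabs of its safety cap firmly but without crushing them, keep them squeezed and turn the cap anticlockwise, feeling for the place where its lugs drop into the slots of the neck and it comes up by itself, and only there lift it off without yanking or forcing it. Stand the cap right way up on the wooden cutting board and let go of it, then drop the canister through the tub's mouth; leave the mushrooms where they are.

Things in the scene. Friction and masses are not known exactly. Their poses are not given: they have to be found in the camera images.
- tub: Round white plastic tub with a blue band, 76 mm diameter, clamped in a steel cup on a 100 mm square plate screwed to the table, so it cannot turn or slide. Origin: centre of the plate's underside, z up. A low collar (73 mm outside diameter, top 73 mm above the origin) rings the foot of its neck. Tablets lie inside, up to 25 mm above the origin. Its yaw does not tell the angle of the neck's slots.
- mouth (a point): Centre of the tub's mouth, on the tub's axis at the height of the rim, 86 mm above the tub's origin. Mouth 36 mm inside, neck 43 mm outside diameter.
- cap: White ribbed safety cap, 58 mm diameter, 45 mm high, about 90 g in all, on the neck. Origin: centre of its open underside (64 mm above the tub's origin when closed), z up to its flat top. Blue tabs at its own +y (tab_a) and -y (tab_b) side, 68 mm over both. It must rise 25 mm to be clear of the neck. Pulling it up with over 25 N while locked, or forcing it down, sideways or against locked tabs as hard, breaks it.
- cap_grip (a point): On the cap's axis, 29 mm above its origin: mid height of the tabs' press faces, where to squeeze. With the tabs free, their teeth bar it from turning anticlockwise; with both held in, it turns with about 0.15 N m, its two inner lugs sliding under a flange of the neck.
- cap_seal (a point): On the cap's axis at its sprung seal, 22 mm above its origin. The seal pushes the cap up off the rim with 6 N. While the lugs are under the flange, the flange takes that load; once they stand in the slots, the hand holding the cap feels it as an upward push of up to 6 N and, if let, the cap rises 2.5 mm by itself.
- cap_lugs (a point): On the cap's axis at its two inner lugs, 18 mm above its origin. The slots come after 30 to 85 degrees of anticlockwise turn (seen from above); how far the cap was wound on differs and cannot be seen. It can rise only over some 8 degrees of turn; beyond, the lugs are under the flange again, and turning back finds the slots again. 10 mm up, they are clear of the flange.
- tab_a: Blue sprung tab on the cap's +y side; flat upright press face 16 mm wide (along cap x), 21 to 38 mm above the cap's origin. It starts to move inward at 10 N, unlocks after 3 mm (19 N), and is fully in (4.5 mm) at 24 N; squeezing the cap with over 60 N a side crushes it. A tooth at its foot catches a stop in the collar and bars anticlockwise turning unless pressed. Its frame is the cap's and shifts with it.
- tab_b: The same tab on the cap's -y side; its frame is turned half a turn about z against the cap's (its own +y points outward).
- canister: Small white desiccant canister with a green top and band, an upright cylinder of 22 mm diameter and 28 mm height, 20 g, standing on the table to the left of the tub. Origin: centre of its underside, z up.
- board_work: Wooden cutting board lying on the table to the right of the tub, 158 mm (own x) by 210 mm (own y), 18 mm thick; it does not move. Origin: centre of its underside, z up.
- mushroom_7: Brown mushroom, 65 x 60 x 44 mm, on the table beyond the board. Bystander. Origin under its centre.
- mushroom_8: Brown mushroom, 55 x 50 x 28 mm, on the table beyond the board. Bystander. Origin under its centre.
- mushroom_a: Brown mushroom, 58 x 52 x 31 mm, on the table beyond the canister. Bystander. Origin under its centre.
There are look-alikes about, which are no part of the job. What is shaped like the cap but turquoise is not meant.

How it is judged:
On the way, in this order (a step that is already met when the one before it is completed fails the run):
1. the cap is off: it has been lifted clear of the neck, upright (z of cap in the frame of tub above 0.089 m and angle between cap's own z axis and vertical below 0.5 rad), for 0.1 s.
2. the cap stands right way up on the cutting board, let go (x of cap in the frame of board_work between -0.055 and 0.055 m and y of cap in the frame of board_work between -0.08 and 0.08 m and z of cap in the frame of board_work between 0.012 and 0.024 m and angle between cap's own z axis and vertical below 0.12 rad and linear speed of cap below 0.03 m/s and contact force between the fingers and cap below 0.2 N), for 0.2 s.
At the end, for the whole second after the job is handed in: The canister rests inside the tub (origin under 60 mm above the tub's origin, within 36 mm of its axis); the cap stands at rest on the board, right way up (tilt under 0.12 rad), its origin within 6 mm of the board's top and within 55 mm (board x) and 80 mm (board y) of its centre (z of canister in the frame of tub between 0 and 0.06 m and horizontal distance between canister and tub below 0.036 m and x of cap in the frame of board_work between -0.055 and 0.055 m and y of cap in the frame of board_work between -0.08 and 0.08 m and z of cap in the frame of board_work between 0.012 and 0.024 m and angle between cap's own z axis and vertical below 0.12 rad and linear speed of each of cap, canister below 0.03 m/s); the robot touches nothing.
It fails at once if the tabs are crushed: the fingers squeeze the cap with more than 60 N a side (120 N over both) (contact force between the fingers and cap above 120 N).
It fails at once if the cap is yanked or forced on the neck: more than 40 N of contact force between cap and tub (contact force between cap and tub above 40 N).
It fails at once if a mushroom is moved by more than 30 mm (distance of any of mushroom_7, mushroom_8, mushroom_a from where it was at the start of the episode above 0.03 m).
It also fails if it takes over 61 s, if anything falls off the work surface, if the arm or the gripper's body presses on something with over 40 N, if the wrist force passes 120 N, or if a joint passes its speed limit or range.

ROBOT

A 6-joint arm with a two-finger parallel gripper is mounted at the origin on a cart in front of the work surface, level with it; the furniture and walls round the work are solid. World frame = base frame: x ahead of the robot, y to its left, z up, the work surface at z = 0. Lengths are in m, angles in rad, forces in N, time in s.
With the tool pointing down it reaches from about 0.3 to 0.775 m from the base axis. Payload 14.6 kg.
Tool frame: the origin (TCP) lies at the very end of the fingers, on their centre line; the grasp point (between the pads) lies 19 mm behind it (ctrl.hold_point_z is the z of the grasp point in the tool frame, in m); z points along the fingers, y is the direction in which the jaws open and shut (so a half turn about z gives the same grasp; the last joint's range is limited). The gripper opens to 94 mm and grips with 3 to 60 N. Pads are 16 mm wide; open, the fingers measure 119 mm over their backs; the gripper's body (75 mm by 177 mm) begins 78 mm behind the grasp point.
Start: joints at [1.241, 0.3, 1.521, -0, 1.321, -0.067], TCP at [0.143, 0.531, 0.205] pointing down, gripper open.
Joint ranges: [-3.03, 3.03], [-0.79, 2.21], [0.23, 2.52], [-1.04, 4.18], [0, 3.07], [-2.55, 2.55]. Speed limits (rad/s): [2.22, 2.22, 2.57, 3.14, 3.14, 3.14].

INTERFACE

Orientations are given as [roll, pitch, yaw] about the fixed x, y, z axes, in that order (R = Rz(yaw) Ry(pitch) Rx(roll)).
In Python, from station import ctrl, cams, hand_in gives the robot as it stands.
- The arm moves only by the tool servo_tool, never from a script. Its argument "rows" is a list of rows, each a list of 7 numbers: the shift along the world's x, y, z in m, then the turn, a rotation vector about the world's x, y, z in rad, then the gripper command: -1 is shut, 1 is fully open, values between are in proportion. A call has exactly 8 rows; each row is the pose to reach, as a shift and turn from the pose measured when the call began; what a row does not reach only later rows make up. A row lasts 1/12 s, in which the tool goes at most 41.7 mm and 7.16 degrees, less where a joint would pass 70% of its speed; a pose out of reach is approached as far as the arm can. A call with a gripper value outside its range is refused whole. The fingers move at their own pace and stop on an object; "newtons" is the grip in N (left out, the last holds). Time passes only in rows, so rows that repeat a pose let the fingers close, or fill a call up. It gives the time, the measured TCP pose, the force and the opening at its end, in the units of the state.
- ctrl.get_obs(): the state, without advancing time (a new reading comes with each control period).
- cams.camera(name): name is "scene" or "side" or "wrist"; returns a dict with "image" (480x640x3 uint8, red, green, blue), "depth" (480x640 float32, m along the optical axis (not along the pixel's ray), 0 where there is no reading), "fx", "fy", "cx", "cy" (pixels), "rvec" (rotation vector, rad) and "tvec" (3), from world to camera coordinates, as OpenCV has them; the wrist camera has in their place "hand_eye" (4x4, takes a point from camera to tool coordinates, whose origin is the TCP and whose axes are the flange's). Camera axes: x right, y down, z forward; pixel columns grow to the right and rows downward; lengths in m; the calibration is good to about 2 mm. The wrist camera is an equidistant fisheye: a pixel r from the principal point sees the ray r / f radians off the axis. A picture is of the moment at which its call begins: read the wrist's pose just before it.
- hand_in(): hands the job in, once; it reports no verdict.
Trained networks look in a picture, given as the dict that the camera call returned (one of the last four; its "shot" number tells which), for a name from the list of things; names that differ only in an ending like _2 or _b are one class to them, and where a whole thing is asked for, a point or a joint stands for the part that bears it (a point fixed in the world has none). Each returns a list of dicts, best first, with "p" (0 to 1); they miss things now and then, are a little off and sometimes report something else, mostly with a low value. They report only what shows in the picture. A call takes as long as a camera call. They do not tell look-alikes from the thing itself.
- cams.spot_in(picture, name): "box" ([left, top, right, bottom] as shares, 0 to 1, of the picture: columns of its width, rows of its height, round what is visible of it).
- cams.place_of(picture, name): "at" ([column, row] as shares, 0 to 1, of the picture: columns of its width, rows of its height: a listed point, or the origin of a listed thing).
The state is a dict: "time_s": time; "qpos": joint angles; "joint_vel": joint speeds; "tau": joint torques, N m; "ee_pos": TCP position; "eef_rot": TCP orientation; "force": force on the tool from outside, world axes, zero at the start; "moment": the same for the moment, N m; "grip_width": finger opening in m.
Only numpy, scipy, OpenCV 4.12 (cv2) and the standard library are available. Lean on these libraries where they do the work, as an engineer would, in place of code of your own. Each camera call takes 0.05 s, during which the arm holds its last target.

## Working session

There is one attempt and no reset: what is moved stays moved. The work goes in short steps, Python scripts to look and compute and a tool call to move; the robot and the scene stay as the last step left them, time stands still between calls to the robot, and variables do not carry over. Pictures are saved under pics/ and viewed, and the job is handed in when it is done.

Besides the shell and the picture viewer there is one more tool, called after "Call:" as name(argument=value, ...), one argument or row to a line, values as JSON. servo_tool: Moves the arm, as the interface text tells. Its arguments: {"type":"object","properties":{"rows":{"type":"array"},"newtons":{"type":"number"}},"required":["rows"]}

```bash
ls; mkdir -p pics; cat > h.py <<'E'
import numpy as np, cv2
from station import ctrl, cams, hand_in
from scipy.spatial.transform import Rotation as Ro
def snap(n,f):
    p=cams.camera(n); cv2.imwrite('pics/'+f,p['image'][:,:,::-1]); return p
def w(p,u,v,d):
    c=np.array([(u-p['cx'])/p['fx']*d,(v-p['cy'])/p['fy']*d,d])
    R=cv2.Rodrigues(np.array(p['rvec'],float))[0]; return R.T@(c-np.array(p['tvec']).ravel())
def ray(p,u,v,z):
    R=cv2.Rodrigues(np.array(p['rvec'],float))[0];t=np.array(p['tvec']).ravel()
    o=-R.T@t; r=R.T@np.array([(u-p['cx'])/p['fx'],(v-p['cy'])/p['fy'],1]); return o+r*(z-o[2])/r[2]
def cloud(p):
    d=p['depth'].astype(float);v,u=np.mgrid[0:480,0:640]
    c=np.stack([(u-p['cx'])/p['fx']*d,(v-p['cy'])/p['fy']*d,d],-1)
    R=cv2.Rodrigues(np.array(p['rvec'],float))[0]; return (c-np.array(p['tvec']).ravel())@R
E
python3 - <<'E'
from h import *
for n in ['scene','side']:
    p=snap(n,n+'0.png'); 
    for k in ['tub','cap','mouth','cap_grip','tab_a','tab_b','canister','board_work','mushroom_7','mushroom_a']:
        r=cams.place_of(p,k); 
        print(n,k,[(round(a['at'][0]*640),round(a['at'][1]*480),round(a['p'],2)) for a in r[:4]])
print(ctrl.get_obs(), ctrl.hold_point_z)
E
```

```text
pics
scene tub [(255, 279, 0.58)]
scene cap [(419, 306, 0.7), (196, 251, 0.68), (250, 249, 0.63)]
scene mouth [(255, 281, 0.69)]
scene cap_grip [(252, 236, 0.88), (199, 238, 0.82)]
scene tab_a [(197, 250, 0.6), (256, 246, 0.43)]
scene tab_b [(197, 250, 0.6), (256, 246, 0.43)]
scene canister [(176, 229, 0.52)]
scene board_work [(346, 345, 0.87)]
scene mushroom_7 [(467, 318, 0.9), (418, 310, 0.79), (253, 222, 0.64), (253, 281, 0.4)]
scene mushroom_a [(467, 318, 0.9), (418, 310, 0.79), (253, 222, 0.64), (253, 281, 0.4)]
side tub [(351, 302, 0.6), (351, 275, 0.45)]
side cap [(353, 277, 0.98), (350, 351, 0.58)]
side mouth [(353, 269, 0.57)]
side cap_grip [(356, 263, 0.83), (353, 273, 0.69), (345, 344, 0.64)]
side tab_a [(274, 347, 0.52), (353, 276, 0.5), (344, 354, 0.43)]
side tab_b [(274, 347, 0.52), (353, 276, 0.5), (344, 354, 0.43)]
side canister [(329, 398, 0.59)]
side board_work []
side mushroom_7 [(310, 221, 0.9), (303, 201, 0.68), (278, 346, 0.68), (352, 296, 0.5)]
side mushroom_a [(310, 221, 0.9), (303, 201, 0.68), (278, 346, 0.68), (352, 296, 0.5)]
{'time_s': 1.1, 'qpos': array([ 1.24138588e+00,  2.99879757e-01,  1.52101662e+00,  1.23807021e-05,
        1.32069188e+00, -6.66093827e-02]), 'joint_vel': array([ 0.00259075, -0.00026725,  0.00099661,  0.00081302,  0.00064595,
       -0.00070498]), 'tau': array([-1.32796871e-03, -5.31627059e+01, -3.52946091e+01,  7.08542741e-02,
        2.10968032e-02, -2.57655853e-05]), 'ee_pos': array([0.14288267, 0.53110177, 0.20544965]), 'eef_rot': array([ 3.14158747e+00, -1.16762978e-05,  2.87878852e+00]), 'force': array([0.17246674, 0.19402099, 0.00901517]), 'moment': array([ 0.00611078, -0.00230565, -0.00500761]), 'grip_width': 0.09402600719633} -0.0188
```

View pics/scene0.png

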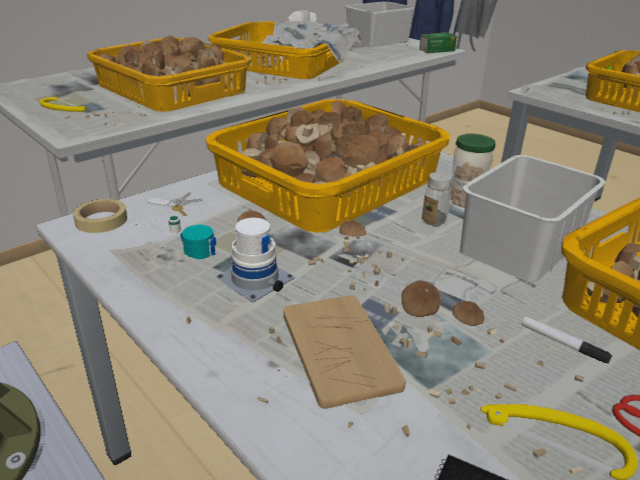

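View pics/side0.png

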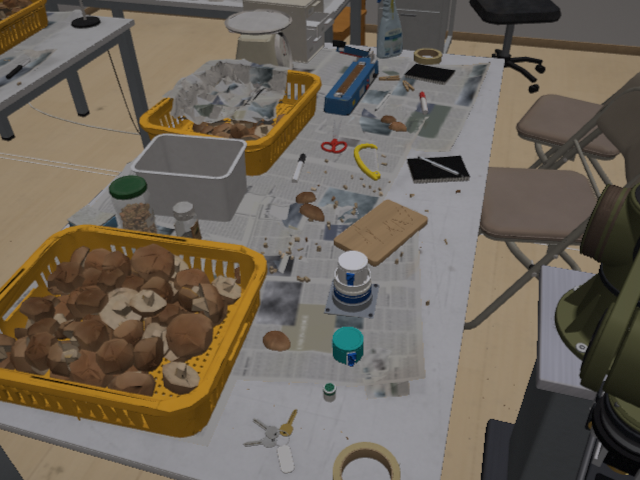

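The white ribbed cap on the blue-banded tub (scene (252,235), side (352,268)) fits. The turquoise one at scene (198,241), side (348,345) is the look-alike. The canister is at scene (174,224), side (329,389), the board at scene (345,350). I'll confirm with crops and measure.

```bash
python3 - <<'E'
from h import *
ims=[]
P={}
for n,(x0,x1,y0,y1) in {'scene':(160,310,200,310),'side':(285,435,240,405)}.items():
    p=cams.camera(n);P[n]=p
    c=p['image'][y0:y1,x0:x1,::-1]; c=cv2.resize(c,None,fx=2.6,fy=3.3); ims.append(c)
H=max(i.shape[0] for i in ims); ims=[cv2.copyMakeBorder(i,0,H-i.shape[0],0,0,cv2.BORDER_CONSTANT) for i in ims]
cv2.imwrite('pics/crop0.png',np.hstack(ims)); print(np.hstack(ims).shape)
for n,p in P.items():
    C=cloud(p); ok=p['depth']>0
    X=C[ok]
    print(n,'axis pos',np.round(-cv2.Rodrigues(np.array(p['rvec'],float))[0].T@np.array(p['tvec']).ravel(),3))
    pt={'scene':[(252,225),(174,218),(345,350)],'side':[(352,260),(329,387),(380,232)]}[n]
    for u,v in pt: print(u,v,np.round(C[v,u],3))
    np.save('/tmp/'+n,X)
    hsv=cv2.cvtColor(p['image'],cv2.COLOR_RGB2HSV)
    # cap top: z within 0.1-0.118
    c0=C[pt[0][1],pt[0][0]]
    m=ok&(np.hypot(C[...,0]-c0[0],C[...,1]-c0[1])<.07)&(C[...,2]>.1)&(C[...,2]<.13)
    Y=C[m]; top=Y[Y[:,2]>np.percentile(Y[:,2],95)-.004]
    print('top',len(top),np.round(top.min(0),3),np.round(top.max(0),3),np.round(top.mean(0),3))
    (cc,r)=cv2.minEnclosingCircle(top[:,:2].astype(np.float32)*1000);print(cc,r)
    # canister
    c1=C[pt[1][1],pt[1][0]]
    m=ok&(np.hypot(C[...,0]-c1[0],C[...,1]-c1[1])<.03)&(C[...,2]>.022)
    if m.any(): print('can',m.sum(),C[m].min(0).round(3),C[m].max(0).round(3))
    # board
    c2=C[pt[2][1],pt[2][0]]
    m=ok&(np.hypot(C[...,0]-c2[0],C[...,1]-c2[1])<.16)&(C[...,2]>.013)&(C[...,2]<.023)
    k,l,st,ce=cv2.connectedComponentsWithStats(m.astype(np.uint8)); i=l[pt[2][1],pt[2][0]]
    if i: print('board',cv2.minAreaRect(C[l==i][:,:2].astype(np.float32)*1000),C[l==i][:,2].mean())
    # blue tab
    m=ok&(np.hypot(C[...,0]-c0[0],C[...,1]-c0[1])<.07)&(C[...,2]>.08)&(hsv[...,0]>100)&(hsv[...,0]<130)&(hsv[...,1]>120)
    print('tab',m.sum(), C[m].mean(0).round(4), C[m].min(0).round(3),C[m].max(0).round(3))
E
```

```text
(544, 780, 3)
scene axis pos [ 0.044 -0.633  0.583]
252 225 [0.519 0.059 0.11 ]
174 218 [0.497 0.297 0.03 ]
345 350 [ 0.499 -0.191  0.019]
top 509 [0.489 0.027 0.107] [0.546 0.088 0.112] [0.516 0.056 0.11 ]
(518.283203125, 57.84579086303711) 30.40838050842285
can 80 [0.484 0.286 0.022] [0.506 0.307 0.032]
board ((506.39984130859375, -170.80023193359375), (212.9550323486328, 126.12693786621094), 65.86784362792969) 0.018623907124093564
tab 83 [0.5202 0.0254 0.0936] [0.513 0.022 0.08 ] [0.529 0.029 0.104]
side axis pos [0.314 0.888 0.851]
352 260 [0.519 0.056 0.103]
329 387 [0.495 0.302 0.028]
380 232 [ 0.505 -0.15   0.017]
top 405 [0.487 0.032 0.105] [0.544 0.092 0.11 ] [0.516 0.062 0.107]
(515.9837646484375, 61.91549301147461) 30.476520538330078
can 117 [0.484 0.289 0.022] [0.505 0.314 0.031]
board ((504.7054748535156, -166.2702178955078), (214.22186279296875, 128.70774841308594), 66.32613372802734) 0.015659499861308157
tab 58 [0.5136 0.0934 0.0933] [0.506 0.088 0.081] [0.522 0.097 0.102]
```

View pics/crop0.png

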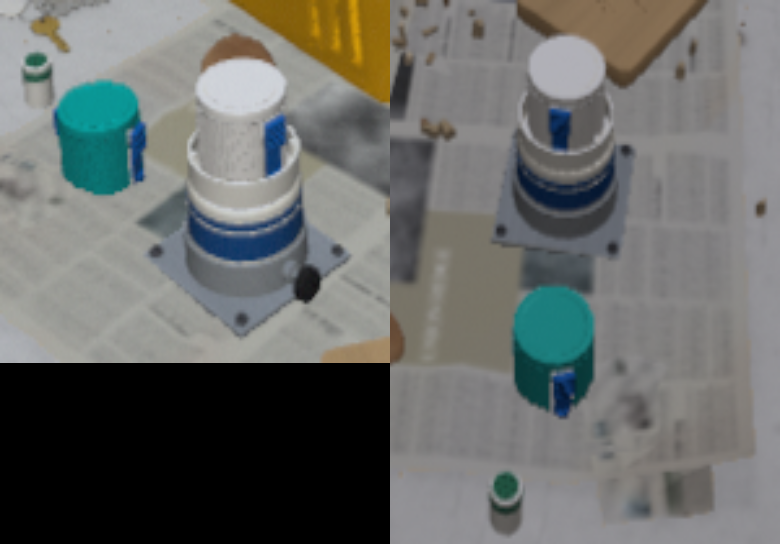

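The crop confirms it: white cap with blue tabs on the clamped tub, with the turquoise copy standing free beside it. I'll move above the cap and turn the jaws to the tab axis (about 94° from x). That gives tool yaw of about 4°, which leaves room to turn anticlockwise.

Call:
servo_tool(
  rows=[
    [0.374, -0.471, 0.02, 0, 0, -2.81, 1],
    [0.374, -0.471, 0.02, 0, 0, -2.81, 1],
    [0.374, -0.471, 0.02, 0, 0, -2.81, 1],
    [0.374, -0.471, 0.02, 0, 0, -2.81, 1],
    [0.374, -0.471, 0.02, 0, 0, -2.81, 1],
    [0.374, -0.471, 0.02, 0, 0, -2.81, 1],
    [0.374, -0.471, 0.02, 0, 0, -2.81, 1],
    [0.374, -0.471, 0.02, 0, 0, -2.81, 1],
  ],
  newtons=40,
)

```text
time_s: 1.87
ee_pos: [0.3508, 0.2684, 0.2169]
eef_rot: [3.141, -0.0, 1.873]
force: [1.0, 0.9, 0.1]
grip_width: 0.0938
```

Call:
servo_tool(
  rows=[
    [0.166, -0.208, 0.008, 0, 0, -1.8, 1],
    [0.166, -0.208, 0.008, 0, 0, -1.8, 1],
    [0.166, -0.208, 0.008, 0, 0, -1.8, 1],
    [0.166, -0.208, 0.008, 0, 0, -1.8, 1],
    [0.166, -0.208, 0.008, 0, 0, -1.8, 1],
    [0.166, -0.208, 0.008, 0, 0, -1.8, 1],
    [0.166, -0.208, 0.008, 0, 0, -1.8, 1],
    [0.166, -0.208, 0.008, 0, 0, -1.8, 1],
  ],
)

```text
time_s: 2.53
ee_pos: [0.5185, 0.0573, 0.2245]
eef_rot: [3.141, 0.0, 0.869]
force: [0.3, -0.1, -0.3]
grip_width: 0.0939
```

Call:
servo_tool(
  rows=[
    [0, 0, 0, 0, 0, -0.8, 1],
    [0, 0, 0, 0, 0, -0.8, 1],
    [0, 0, 0, 0, 0, -0.8, 1],
    [0, 0, 0, 0, 0, -0.8, 1],
    [0, 0, 0, 0, 0, -0.8, 1],
    [0, 0, 0, 0, 0, -0.8, 1],
    [0, 0, 0, 0, 0, -0.8, 1],
    [0, 0, 0, 0, 0, -0.8, 1],
  ],
)

```text
time_s: 3.2
ee_pos: [0.5186, 0.0573, 0.2245]
eef_rot: [3.141, 0.0, 0.066]
force: [-0.3, 0.8, -0.5]
grip_width: 0.0941
```

```bash
python3 - <<'E'
from h import *
o=ctrl.get_obs(); print(o['ee_pos'],o['eef_rot'],o['qpos'],o['time_s'])
p=snap('wrist','w1.png'); print(p['fx'],p['cx'],p['cy'],np.round(p['hand_eye'],3))
for k in ['cap','tab_a','cap_grip']: print(k,[(round(a['at'][0]*640),round(a['at'][1]*480),round(a['p'],2)) for a in cams.place_of(p,k)])
E
```

```text
[0.51855038 0.05729514 0.22452211] [3.14103820e+00 4.67149329e-04 6.60005841e-02] [ 4.01270114e-02  2.22221134e-01  1.57381601e+00 -5.80971543e-04
  1.34600819e+00  1.54505225e+00] 3.2
371.64829954431775 319.59684398496165 243.96310648281258 [[-0.001 -0.958 -0.288  0.084]
 [ 1.    -0.001 -0.001  0.002]
 [ 0.001 -0.288  0.958 -0.18 ]
 [ 0.     0.     0.     1.   ]]
cap [(321, 224, 0.74), (197, 226, 0.73), (317, 236, 0.62)]
tab_a [(198, 228, 0.62)]
cap_grip [(191, 237, 0.94), (320, 236, 0.86)]
```

View pics/w1.png

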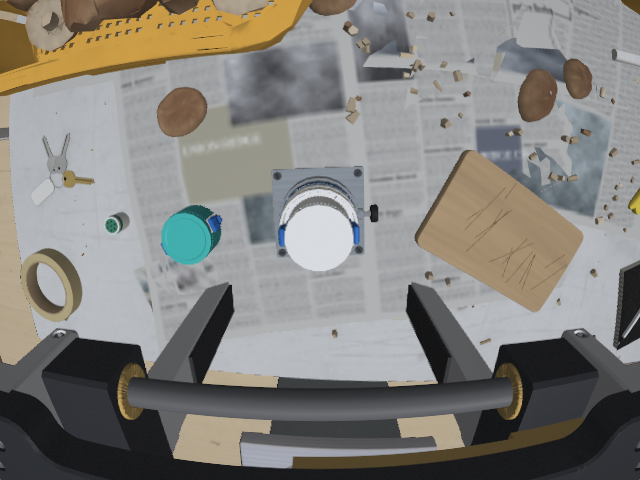

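The cap top shows at about (320,237) with blue tabs at (282,234) and (357,233). I'll triangulate them with the fisheye model.

```bash
cat >> h.py <<'E'
def wray(p,o,u,v,z):
    d=np.array([u-p['cx'],v-p['cy']]);r=np.hypot(*d);th=r/p['fx']
    c=np.r_[d/max(r,1e-9)*np.sin(th),np.cos(th)]
    R=Ro.from_euler('xyz',o['eef_rot']).as_matrix();T=np.array(p['hand_eye'])
    a=R@T[:3,3]+o['ee_pos']; k=R@T[:3,:3]@c
    return a+k*(z-a[2])/k[2]
def wcloud(p,o):
    v,u=np.mgrid[0:480,0:640]; d=np.stack([u-p['cx'],v-p['cy']],-1);r=np.linalg.norm(d,axis=-1)+1e-9;th=r/p['fx']
    dz=p['depth'][...,None]
    c=np.concatenate([d/r[...,None]*np.tan(th)[...,None]*dz,dz],-1)
    R=Ro.from_euler('xyz',o['eef_rot']).as_matrix();T=np.array(p['hand_eye'])
    return (c@T[:3,:3].T+T[:3,3])@R.T+o['ee_pos']
E
python3 - <<'E'
from h import *
o=ctrl.get_obs(); p=cams.camera('wrist'); im=p['image']; C=wcloud(p,o)
cv2.imwrite('pics/w1c.png',cv2.resize(im[160:290,250:400,::-1],None,fx=5,fy=4.5,interpolation=cv2.INTER_CUBIC))
print(C[237,320],C[235,500],C[224,114])
m=(p['depth']>0)&(abs(C[...,2]-C[237,320,2])<.006)&(np.hypot(C[...,0]-.517,C[...,1]-.06)<.06)
P=C[m]; print(m.sum(),P.min(0),P.max(0)); print(cv2.minEnclosingCircle(P[:,:2].astype(np.float32)*1000))
# contour of top in image -> rays at z=.109
k,l,s,ce=cv2.connectedComponentsWithStats(m.astype(np.uint8)); i=l[237,320]; cn=max(cv2.findContours((l==i).astype(np.uint8),0,cv2.CHAIN_APPROX_NONE)[0],key=len)[:,0]
Q=np.array([wray(p,o,u,v,.109)[:2]*1000 for u,v in cn]).astype(np.float32); print(cv2.fitEllipse(Q))
hsv=cv2.cvtColor(im,cv2.COLOR_RGB2HSV)
b=(hsv[...,0]>100)&(hsv[...,0]<130)&(hsv[...,1]>120)
k,l,s,ce=cv2.connectedComponentsWithStats(b.astype(np.uint8))
for j in range(1,k):
    if s[j,4]>10 and 260<ce[j][0]<380 and 200<ce[j][1]<270:
        M=l==j; print(s[j],ce[j],C[M].mean(0).round(4),C[M].min(0).round(3),C[M].max(0).round(3))
m=(p['depth']>0)&(abs(C[...,2]-.018)<.006)
k,l,s,ce=cv2.connectedComponentsWithStats(m.astype(np.uint8)); i=l[235,500]
print('board',i,cv2.minAreaRect(C[l==i][:,:2].astype(np.float32)*1000),s[i])
for u,v in [(468,151),(417,240),(583,238),(536,311)]: print(wray(p,o,u,v,.018))
E
```

```text
[0.51996687 0.05569767 0.10868324] [ 0.5120594  -0.15690147  0.01667605] [0.49758646 0.29271541 0.02947757]
3743 [0.49049412 0.02337421 0.10268382] [0.54836306 0.09016556 0.11206462]
((518.65478515625, 56.65583419799805), 33.798927307128906)
((519.3477783203125, 56.99482345581055), (56.365543365478516, 57.81805419921875), 92.96171569824219)
[352 223   7  21 105] [355.60952381 232.94285714] [0.5236 0.0257 0.1012] [0.515 0.023 0.09 ] [0.53  0.029 0.104]
[278 224   8  22 107] [281.28971963 234.65420561] [0.5175 0.0885 0.1007] [0.508 0.086 0.068] [0.524 0.092 0.104]
board 196 ((507.5900573730469, -171.13075256347656), (211.0037078857422, 126.04424285888672), 65.69062805175781) [  416   151   167   163 14897]
[ 0.60302775 -0.09956129  0.018     ]
[ 0.49879711 -0.05355636  0.018     ]
[ 0.51881565 -0.28870251  0.018     ]
[ 0.41413629 -0.23896439  0.018     ]
```

View pics/w1c.png

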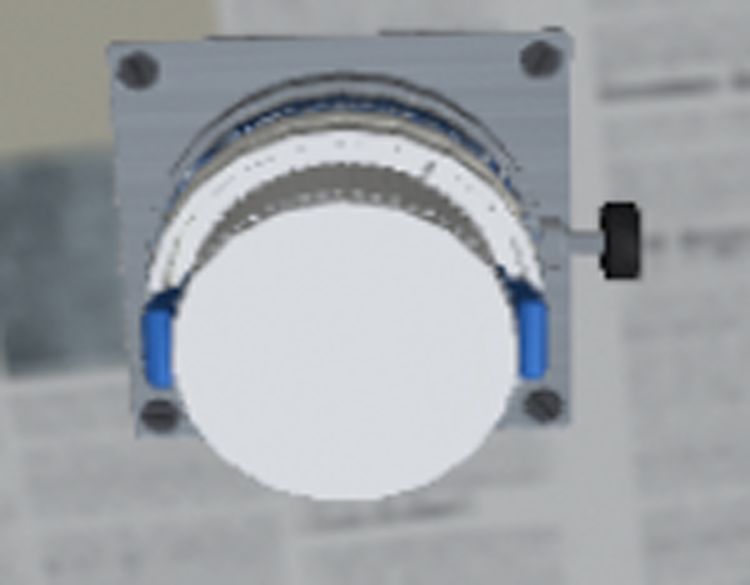

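Cap centre is about (0.519, 0.0575), tab axis tilt about 5.5°, board centre about (0.507, -0.170). Descending with jaws open to TCP z 0.077.

Call:
servo_tool(
  rows=[
    [0, 0, -0.035, 0, 0, 0.03, 1],
    [0, 0, -0.07, 0, 0, 0.03, 1],
    [0, 0, -0.1, 0, 0, 0.03, 1],
    [0, 0, -0.12, 0, 0, 0.03, 1],
    [0, 0, -0.135, 0, 0, 0.03, 1],
    [0, 0, -0.147, 0, 0, 0.03, 1],
    [0, 0, -0.147, 0, 0, 0.03, 1],
    [0, 0, -0.147, 0, 0, 0.03, 1],
  ],
)

```text
time_s: 4.12
ee_pos: [0.5184, 0.0573, 0.0775]
eef_rot: [3.141, 0.001, 0.101]
force: [1.0, 0.3, 0.2]
grip_width: 0.0939
```

Call:
servo_tool(
  newtons=5,
  rows=[
    [0, 0, 0, 0, 0, 0, -1],
    [0, 0, 0, 0, 0, 0, -1],
    [0, 0, 0, 0, 0, 0, -1],
    [0, 0, 0, 0, 0, 0, -1],
    [0, 0, 0, 0, 0, 0, -1],
    [0, 0, 0, 0, 0, 0, -1],
    [0, 0, 0, 0, 0, 0, -1],
    [0, 0, 0, 0, 0, 0, -1],
  ],
)

```text
time_s: 4.78
ee_pos: [0.5187, 0.0574, 0.0779]
eef_rot: [3.141, 0.001, 0.101]
force: [-1.1, 1.5, 5.3]
grip_width: 0.0681
```

```bash
python3 - <<'E'
from h import *
p=snap('wrist','w2.png'); o=ctrl.get_obs(); print(o['force'],o['moment'],o['grip_width'],o['ee_pos'],o['eef_rot'])
p=snap('side','s2.png');o=ctrl.get_obs(); print(o['force'],o['moment'])
cv2.imwrite('pics/s2.png',cv2.resize(p['image'][180:340,260:440,::-1],None,fx=4,fy=3.7))
E
```

```text
[0.26256585 1.84451263 5.68541905] [ 0.18443917  0.28887096 -0.00712133] 0.06781186030762297 [0.51870047 0.05740085 0.07789338] [3.14121287e+00 4.94925579e-04 1.01398977e-01]
[-1.3436957   0.98773     5.11180734] [ 0.26594083  0.29122044 -0.0481462 ]
```

View pics/s2.png

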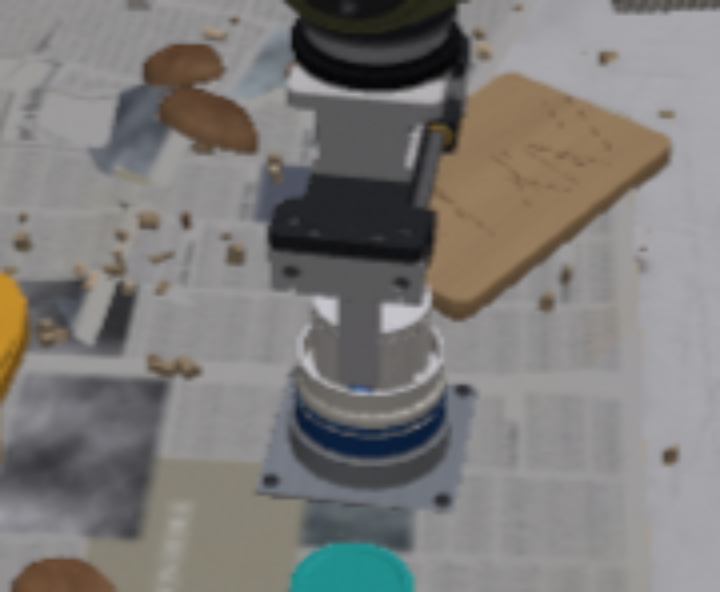

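View pics/w2.png

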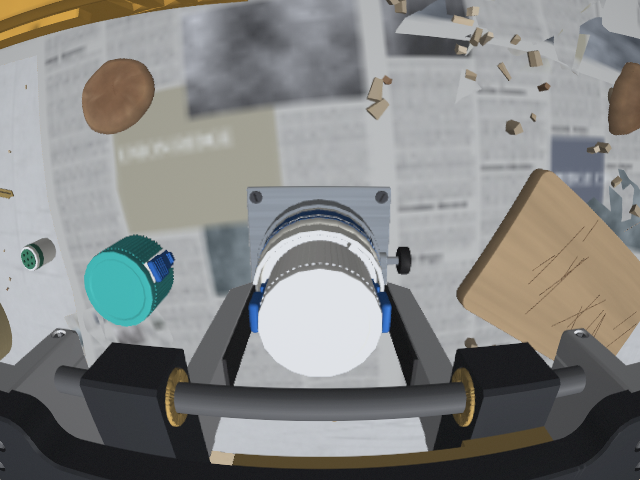

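The 5 N upward on the tool suggests the fingertips are rubbing on the collar. I'll open a little, rise 2.5 mm and close again lightly.

Call:
servo_tool(
  newtons=5,
  rows=[
    [0, 0, 0, 0, 0, 0, 0.6],
    [0, 0, 0.001, 0, 0, 0, 0.6],
    [0, 0, 0.0025, 0, 0, 0, 0.6],
    [0, 0, 0.0025, 0, 0, 0, -1],
    [0, 0, 0.0025, 0, 0, 0, -1],
    [0, 0, 0.0025, 0, 0, 0, -1],
    [0, 0, 0.0025, 0, 0, 0, -1],
    [0, 0, 0.0025, 0, 0, 0, -1],
  ],
)

```text
time_s: 5.55
ee_pos: [0.5188, 0.0574, 0.0805]
eef_rot: [3.141, 0.0, 0.101]
force: [-0.4, 0.6, 2.8]
grip_width: 0.068
```

```bash
python3 - <<'E'
from h import *
o=ctrl.get_obs(); print(o['force'],o['moment'],o['grip_width'],o['ee_pos'],o['eef_rot'])
E
```

```text
[-0.37199668  0.60227491  2.7881729 ] [0.02116525 0.24871968 0.00726365] 0.06795785744023494 [0.51876632 0.05739671 0.08048766] [3.14117775e+00 3.02418492e-04 1.01411505e-01]
```

Lateral force is near zero, so the jaws are centred. Squeezing with 38 N.

Call:
servo_tool(
  newtons=38,
  rows=[
    [0, 0, 0, 0, 0, 0, -1],
    [0, 0, 0, 0, 0, 0, -1],
    [0, 0, 0, 0, 0, 0, -1],
    [0, 0, 0, 0, 0, 0, -1],
    [0, 0, 0, 0, 0, 0, -1],
    [0, 0, 0, 0, 0, 0, -1],
    [0, 0, 0, 0, 0, 0, -1],
    [0, 0, 0, 0, 0, 0, -1],
  ],
)

```text
time_s: 6.22
ee_pos: [0.5188, 0.0574, 0.0807]
eef_rot: [3.141, 0.0, 0.101]
force: [-2.3, 0.4, 4.7]
grip_width: 0.0568
```

```bash
python3 - <<'E'
from h import *
o=ctrl.get_obs(); print(o['force'],o['moment'],o['grip_width'],o['ee_pos'],o['eef_rot'],o['qpos'])
E
```

```text
[-2.30229144  0.39908123  4.71955402] [ 0.04371014  0.51804202 -0.0005401 ] 0.056848623818805254 [0.51878691 0.0574048  0.08073106] [3.14114014e+00 1.87859527e-04 1.01470557e-01] [ 4.02655908e-02  3.79159579e-01  1.72819415e+00 -5.38834290e-04
  1.03439882e+00  1.50986672e+00]
```

Call:
servo_tool(
  rows=[
    [0, 0, 0, 0, 0, 0.05, -1],
    [0, 0, 0, 0, 0, 0.1, -1],
    [0, 0, 0, 0, 0, 0.16, -1],
    [0, 0, 0, 0, 0, 0.22, -1],
    [0, 0, 0, 0, 0, 0.28, -1],
    [0, 0, 0, 0, 0, 0.34, -1],
    [0, 0, 0, 0, 0, 0.4, -1],
    [0, 0, 0, 0, 0, 0.4, -1],
  ],
)

```text
time_s: 6.88
ee_pos: [0.5191, 0.0574, 0.081]
eef_rot: [3.141, -0.0, 0.504]
force: [0.0, -0.5, 3.8]
grip_width: 0.0573
```

```bash
python3 - <<'E'
from h import *
o=ctrl.get_obs(); print(o['force'],o['moment'],o['grip_width'],o['ee_pos'],o['eef_rot'])
p=snap('side','s3.png');o=ctrl.get_obs(); print(o['force'],o['moment'])
p=cams.camera('wrist')
cv2.imwrite('pics/w3.png',cv2.resize(p['image'][170:400,200:440,::-1],None,fx=3,fy=2.5))
E
```

```text
[ 0.02449462 -0.51102973  3.76463353] [-0.0348316   0.10693191  0.03916168] 0.05728233026199161 [0.51906819 0.05738235 0.08099888] [ 3.14078689e+00 -4.91850905e-04  5.04238951e-01]
[1.37008764 0.14578571 5.0181621 ] [-0.04894253  0.10258789  0.00584646]
```

View pics/w3.png

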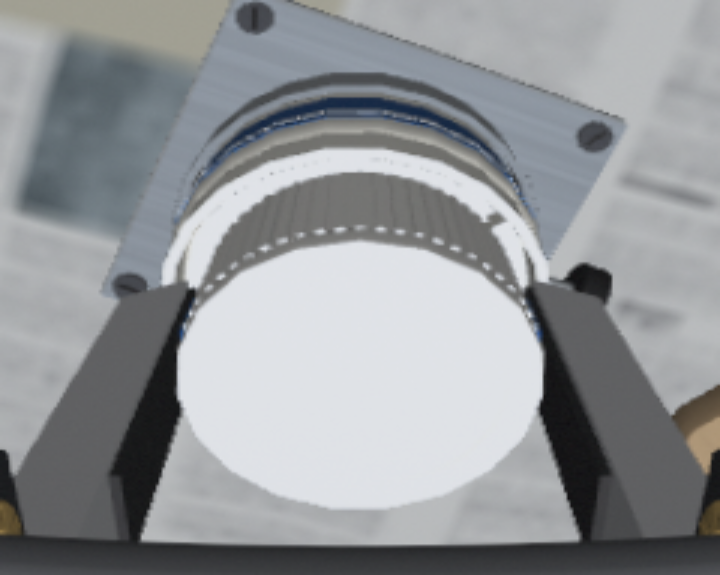

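The tabs stay under the pads, so the cap is turning with the gripper. I'll continue in small turns, lifting slightly to remove the downward preload.

Call:
servo_tool(
  rows=[
    [0, 0, 0.0002, 0, 0, 0.01, -1],
    [0, 0, 0.0004, 0, 0, 0.02, -1],
    [0, 0, 0.0004, 0, 0, 0.03, -1],
    [0, 0, 0.0004, 0, 0, 0.04, -1],
    [0, 0, 0.0004, 0, 0, 0.05, -1],
    [0, 0, 0.0004, 0, 0, 0.06, -1],
    [0, 0, 0.0004, 0, 0, 0.06, -1],
    [0, 0, 0.0004, 0, 0, 0.06, -1],
  ],
)

```text
time_s: 7.65
ee_pos: [0.5189, 0.0574, 0.0812]
eef_rot: [3.141, -0.0, 0.559]
force: [0.3, -0.0, -2.7]
grip_width: 0.0574
```

Call:
servo_tool(
  rows=[
    [0, 0, 0, 0, 0, 0.01, -1],
    [0, 0, 0, 0, 0, 0.02, -1],
    [0, 0, 0, 0, 0, 0.03, -1],
    [0, 0, 0, 0, 0, 0.04, -1],
    [0, 0, 0, 0, 0, 0.05, -1],
    [0, 0, 0, 0, 0, 0.06, -1],
    [0, 0, 0, 0, 0, 0.06, -1],
    [0, 0, 0, 0, 0, 0.06, -1],
  ],
)

```text
time_s: 8.32
ee_pos: [0.5188, 0.0574, 0.0811]
eef_rot: [3.141, 0.0, 0.62]
force: [-0.5, -0.2, -1.9]
grip_width: 0.0574
```

Call:
servo_tool(
  rows=[
    [0, 0, 0, 0, 0, 0.01, -1],
    [0, 0, 0, 0, 0, 0.02, -1],
    [0, 0, 0, 0, 0, 0.03, -1],
    [0, 0, 0, 0, 0, 0.04, -1],
    [0, 0, 0, 0, 0, 0.06, -1],
    [0, 0, 0, 0, 0, 0.07, -1],
    [0, 0, 0, 0, 0, 0.07, -1],
    [0, 0, 0, 0, 0, 0.07, -1],
  ],
)

```text
time_s: 8.98
ee_pos: [0.5188, 0.0574, 0.0812]
eef_rot: [3.141, 0.0, 0.69]
force: [-0.2, -0.2, -0.6]
grip_width: 0.0572
```

Call:
servo_tool(
  rows=[
    [0, 0, 0, 0, 0, 0.01, -1],
    [0, 0, 0, 0, 0, 0.02, -1],
    [0, 0, 0, 0, 0, 0.03, -1],
    [0, 0, 0, 0, 0, 0.04, -1],
    [0, 0, 0, 0, 0, 0.06, -1],
    [0, 0, 0, 0, 0, 0.07, -1],
    [0, 0, 0, 0, 0, 0.07, -1],
    [0, 0, 0, 0, 0, 0.07, -1],
  ],
)

```text
time_s: 9.65
ee_pos: [0.5188, 0.0574, 0.0811]
eef_rot: [3.141, 0.0, 0.76]
force: [0.2, 0.2, -0.8]
grip_width: 0.0573
```

Call:
servo_tool(
  rows=[
    [0, 0, 0, 0, 0, 0.01, -1],
    [0, 0, 0, 0, 0, 0.02, -1],
    [0, 0, 0, 0, 0, 0.03, -1],
    [0, 0, 0, 0, 0, 0.04, -1],
    [0, 0, 0, 0, 0, 0.06, -1],
    [0, 0, 0, 0, 0, 0.07, -1],
    [0, 0, 0, 0, 0, 0.07, -1],
    [0, 0, 0, 0, 0, 0.07, -1],
  ],
)

```text
time_s: 10.32
ee_pos: [0.5189, 0.0574, 0.0812]
eef_rot: [3.141, 0.0, 0.83]
force: [-0.2, -0.5, -1.6]
grip_width: 0.0574
```

Call:
servo_tool(
  rows=[
    [0, 0, 0, 0, 0, 0.01, -1],
    [0, 0, 0, 0, 0, 0.02, -1],
    [0, 0, 0, 0, 0, 0.03, -1],
    [0, 0, 0, 0, 0, 0.04, -1],
    [0, 0, 0, 0, 0, 0.06, -1],
    [0, 0, 0, 0, 0, 0.07, -1],
    [0, 0, 0, 0, 0, 0.07, -1],
    [0, 0, 0, 0, 0, 0.07, -1],
  ],
)

```text
time_s: 10.98
ee_pos: [0.5189, 0.0574, 0.0812]
eef_rot: [3.141, 0.0, 0.9]
force: [0.2, -0.5, -1.1]
grip_width: 0.0572
```

Call:
servo_tool(
  rows=[
    [0, 0, 0, 0, 0, 0.01, -1],
    [0, 0, 0, 0, 0, 0.02, -1],
    [0, 0, 0, 0, 0, 0.03, -1],
    [0, 0, 0, 0, 0, 0.04, -1],
    [0, 0, 0, 0, 0, 0.06, -1],
    [0, 0, 0, 0, 0, 0.07, -1],
    [0, 0, 0, 0, 0, 0.07, -1],
    [0, 0, 0, 0, 0, 0.07, -1],
  ],
)

```text
time_s: 11.65
ee_pos: [0.5189, 0.0574, 0.0812]
eef_rot: [3.141, 0.0, 0.97]
force: [0.4, 0.0, -1.0]
grip_width: 0.0574
```

Call:
servo_tool(
  rows=[
    [0, 0, 0, 0, 0, 0.01, -1],
    [0, 0, 0, 0, 0, 0.02, -1],
    [0, 0, 0, 0, 0, 0.03, -1],
    [0, 0, 0, 0, 0, 0.04, -1],
    [0, 0, 0, 0, 0, 0.06, -1],
    [0, 0, 0, 0, 0, 0.07, -1],
    [0, 0, 0, 0, 0, 0.07, -1],
    [0, 0, 0, 0, 0, 0.07, -1],
  ],
)

```text
time_s: 12.32
ee_pos: [0.5189, 0.0574, 0.0812]
eef_rot: [3.141, 0.0, 1.04]
force: [0.1, -0.7, 0.8]
grip_width: 0.0574
```

Call:
servo_tool(
  rows=[
    [0, 0, 0, 0, 0, 0.01, -1],
    [0, 0, 0, 0, 0, 0.02, -1],
    [0, 0, 0, 0, 0, 0.03, -1],
    [0, 0, 0, 0, 0, 0.04, -1],
    [0, 0, 0, 0, 0, 0.06, -1],
    [0, 0, 0, 0, 0, 0.07, -1],
    [0, 0, 0, 0, 0, 0.07, -1],
    [0, 0, 0, 0, 0, 0.07, -1],
  ],
)

```text
time_s: 12.98
ee_pos: [0.5189, 0.0574, 0.0812]
eef_rot: [3.141, 0.0, 1.11]
force: [0.6, -0.3, -0.5]
grip_width: 0.0575
```

Call:
servo_tool(
  rows=[
    [0, 0, 0, 0, 0, 0.01, -1],
    [0, 0, 0, 0, 0, 0.02, -1],
    [0, 0, 0, 0, 0, 0.03, -1],
    [0, 0, 0, 0, 0, 0.04, -1],
    [0, 0, 0, 0, 0, 0.06, -1],
    [0, 0, 0, 0, 0, 0.07, -1],
    [0, 0, 0, 0, 0, 0.07, -1],
    [0, 0, 0, 0, 0, 0.07, -1],
  ],
)

```text
time_s: 13.65
ee_pos: [0.5189, 0.0574, 0.0813]
eef_rot: [3.141, 0.0, 1.18]
force: [-0.5, -0.0, 0.5]
grip_width: 0.0578
```

Call:
servo_tool(
  rows=[
    [0, 0, 0, 0, 0, 0.01, -1],
    [0, 0, 0, 0, 0, 0.02, -1],
    [0, 0, 0, 0, 0, 0.03, -1],
    [0, 0, 0, 0, 0, 0.04, -1],
    [0, 0, 0, 0, 0, 0.06, -1],
    [0, 0, 0, 0, 0, 0.07, -1],
    [0, 0, 0, 0, 0, 0.07, -1],
    [0, 0, 0, 0, 0, 0.07, -1],
  ],
)

```text
time_s: 14.32
ee_pos: [0.519, 0.0574, 0.0813]
eef_rot: [3.141, 0.0, 1.25]
force: [0.6, 0.1, 1.2]
grip_width: 0.0575
```

```bash
python3 - <<'E'
from h import *
p=cams.camera('wrist'); o=ctrl.get_obs(); print(o['force'],o['moment'],o['qpos'][5])
cv2.imwrite('pics/w4.png',cv2.resize(p['image'][170:400,200:440,::-1],None,fx=3,fy=2.5))
E
```

```text
[0.16601605 0.09091109 2.50743614] [-0.1270936   0.02166252 -0.04190744] 0.36119713363720185
```

View pics/w4.png

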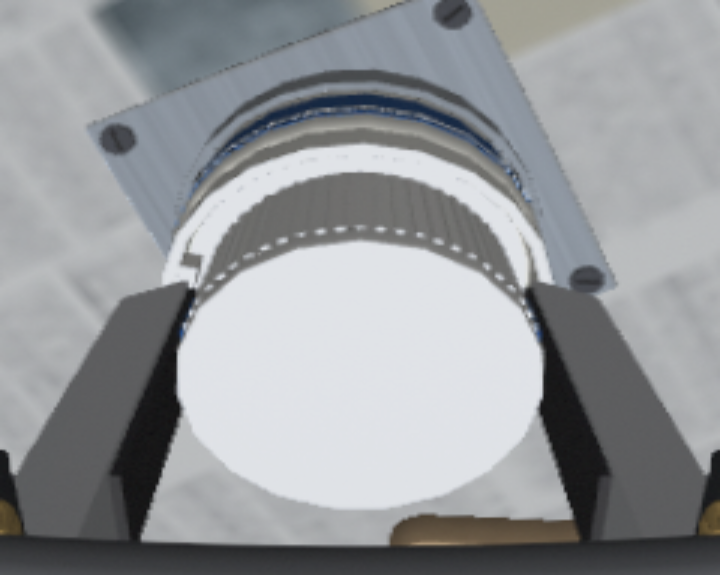

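The cap is still turning with the fingers, and Fz is creeping up (+2.5 N). I'll probe with a gentle 0.5 mm lift: a locked cap will pull back, a freed one will follow.

Call:
servo_tool(
  rows=[
    [0, 0, 0.0002, 0, 0, 0, -1],
    [0, 0, 0.0004, 0, 0, 0, -1],
    [0, 0, 0.0005, 0, 0, 0, -1],
    [0, 0, 0.0005, 0, 0, 0, -1],
    [0, 0, 0.0005, 0, 0, 0, -1],
    [0, 0, 0.0005, 0, 0, 0, -1],
    [0, 0, 0.0005, 0, 0, 0, -1],
    [0, 0, 0.0005, 0, 0, 0, -1],
  ],
)

```text
time_s: 15.03
ee_pos: [0.5189, 0.0574, 0.0817]
eef_rot: [3.141, 0.0, 1.25]
force: [2.3, -0.6, -4.4]
grip_width: 0.0575
```

Still locked: it pulled back by about 7 N. Continuing to turn.

Call:
servo_tool(
  rows=[
    [0, 0, -0.0002, 0, 0, 0.01, -1],
    [0, 0, -0.0002, 0, 0, 0.02, -1],
    [0, 0, -0.0002, 0, 0, 0.03, -1],
    [0, 0, -0.0002, 0, 0, 0.04, -1],
    [0, 0, -0.0002, 0, 0, 0.05, -1],
    [0, 0, -0.0002, 0, 0, 0.06, -1],
    [0, 0, -0.0002, 0, 0, 0.06, -1],
    [0, 0, -0.0002, 0, 0, 0.06, -1],
  ],
)

```text
time_s: 15.7
ee_pos: [0.519, 0.0573, 0.0817]
eef_rot: [3.14, 0.0, 1.31]
force: [1.0, -1.6, 1.6]
grip_width: 0.0573
```

Call:
servo_tool(
  rows=[
    [0, 0, 0, 0, 0, 0.01, -1],
    [0, 0, 0, 0, 0, 0.02, -1],
    [0, 0, 0, 0, 0, 0.03, -1],
    [0, 0, 0, 0, 0, 0.04, -1],
    [0, 0, 0, 0, 0, 0.05, -1],
    [0, 0, 0, 0, 0, 0.06, -1],
    [0, 0, 0, 0, 0, 0.06, -1],
    [0, 0, 0, 0, 0, 0.06, -1],
  ],
)

```text
time_s: 16.37
ee_pos: [0.5191, 0.0574, 0.0818]
eef_rot: [3.14, 0.0, 1.37]
force: [-0.4, 0.4, 4.1]
grip_width: 0.0574
```

Fz has risen to +4 N without any lift. Probing here.

Call:
servo_tool(
  rows=[
    [0, 0, 0.0002, 0, 0, 0, -1],
    [0, 0, 0.0004, 0, 0, 0, -1],
    [0, 0, 0.0006, 0, 0, 0, -1],
    [0, 0, 0.0006, 0, 0, 0, -1],
    [0, 0, 0.0006, 0, 0, 0, -1],
    [0, 0, 0.0006, 0, 0, 0, -1],
    [0, 0, 0.0006, 0, 0, 0, -1],
    [0, 0, 0.0006, 0, 0, 0, -1],
  ],
)

```text
time_s: 17.03
ee_pos: [0.5191, 0.0574, 0.0823]
eef_rot: [3.14, 0.0, 1.37]
force: [-0.8, 0.4, 3.8]
grip_width: 0.0576
```

It followed with the upward push still there, so the lugs are in the slots. I'll go slightly further in and lift gently.

Call:
servo_tool(
  rows=[
    [0, 0, 0.0003, 0, 0, 0.01, -1],
    [0, 0, 0.0006, 0, 0, 0.02, -1],
    [0, 0, 0.0009, 0, 0, 0.03, -1],
    [0, 0, 0.0012, 0, 0, 0.03, -1],
    [0, 0, 0.0015, 0, 0, 0.03, -1],
    [0, 0, 0.0018, 0, 0, 0.03, -1],
    [0, 0, 0.0018, 0, 0, 0.03, -1],
    [0, 0, 0.0018, 0, 0, 0.03, -1],
  ],
)

```text
time_s: 17.7
ee_pos: [0.5189, 0.0574, 0.084]
eef_rot: [3.141, 0.0, 1.4]
force: [-0.2, -0.4, -0.6]
grip_width: 0.0568
```

Call:
servo_tool(
  rows=[
    [0, 0, 0.001, 0, 0, 0, -1],
    [0, 0, 0.002, 0, 0, 0, -1],
    [0, 0, 0.003, 0, 0, 0, -1],
    [0, 0, 0.004, 0, 0, 0, -1],
    [0, 0, 0.005, 0, 0, 0, -1],
    [0, 0, 0.006, 0, 0, 0, -1],
    [0, 0, 0.006, 0, 0, 0, -1],
    [0, 0, 0.006, 0, 0, 0, -1],
  ],
)

```text
time_s: 18.37
ee_pos: [0.519, 0.0574, 0.09]
eef_rot: [3.141, 0.0, 1.4]
force: [0.1, -0.6, -1.8]
grip_width: 0.0573
```

Call:
servo_tool(
  rows=[
    [0, 0, 0.003, 0, 0, 0, -1],
    [0, 0, 0.006, 0, 0, 0, -1],
    [0, 0, 0.01, 0, 0, 0, -1],
    [0, 0, 0.014, 0, 0, 0, -1],
    [0, 0, 0.018, 0, 0, 0, -1],
    [0, 0, 0.023, 0, 0, 0, -1],
    [0, 0, 0.03, 0, 0, 0, -1],
    [0, 0, 0.038, 0, 0, 0, -1],
  ],
)

```text
time_s: 19.03
ee_pos: [0.5189, 0.0574, 0.1287]
eef_rot: [3.141, 0.0, 1.4]
force: [0.6, -0.2, 1.0]
grip_width: 0.0572
```

```bash
python3 - <<'E'
from h import *
p=cams.camera('side'); o=ctrl.get_obs(); print(o['force'],o['moment'],o['qpos'][5],o['ee_pos'])
cv2.imwrite('pics/s5.png',cv2.resize(p['image'][180:340,260:440,::-1],None,fx=4,fy=3.7))
E
```

```text
[ 1.18372244 -0.13460402  0.56576376] [-0.06674988  0.07587526  0.01100795] 0.21095529637159458 [0.51962315 0.05744091 0.13039147]
```

View pics/s5.png

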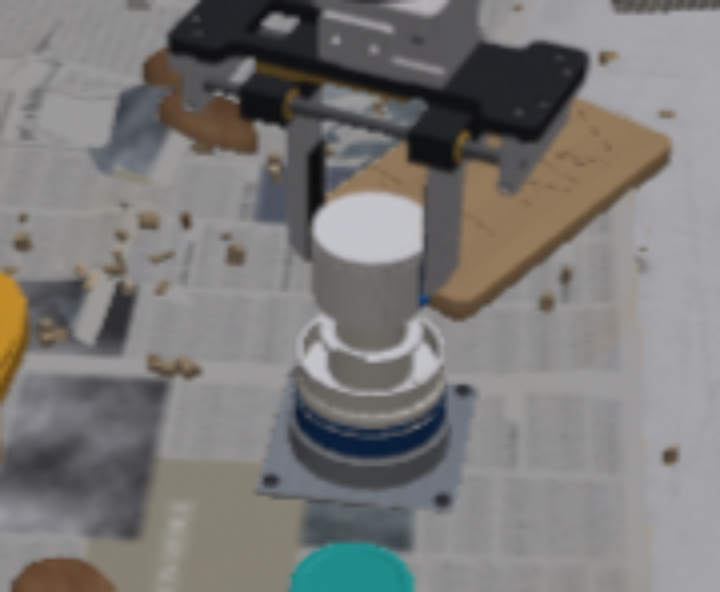

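The cap is off and held upright. Carrying it to the board centre.

Call:
servo_tool(
  rows=[
    [0, -0.015, 0.015, 0, 0, 0, -1],
    [-0.002, -0.045, 0.02, 0, 0, 0, -1],
    [-0.004, -0.08, 0.02, 0, 0, 0, -1],
    [-0.006, -0.12, 0.02, 0, 0, 0, -1],
    [-0.01, -0.16, 0.01, 0, 0, 0, -1],
    [-0.012, -0.195, 0, 0, 0, 0, -1],
    [-0.012, -0.22, -0.01, 0, 0, 0, -1],
    [-0.012, -0.228, -0.02, 0, 0, 0, -1],
  ],
)

```text
time_s: 19.75
ee_pos: [0.5073, -0.1738, 0.1103]
eef_rot: [3.138, 0.0, 1.397]
force: [0.4, 0.6, -1.0]
grip_width: 0.0575
```

Call:
servo_tool(
  rows=[
    [0, 0, -0.01, 0, 0, 0, -1],
    [0, 0, -0.02, 0, 0, 0, -1],
    [0, 0, -0.03, 0, 0, 0, -1],
    [0, 0, -0.04, 0, 0, 0, -1],
    [0, 0, -0.05, 0, 0, 0, -1],
    [0, 0, -0.055, 0, 0, 0, -1],
    [0, 0, -0.057, 0, 0, 0, -1],
    [0, 0, -0.057, 0, 0, 0, -1],
  ],
)

```text
time_s: 20.42
ee_pos: [0.5073, -0.1735, 0.0529]
eef_rot: [3.138, 0.0, 1.398]
force: [-0.4, -0.1, -0.5]
grip_width: 0.0571
```

```bash
python3 - <<'E'
from h import *
o=ctrl.get_obs(); print(o['force'],o['ee_pos'],o['eef_rot'],o['grip_width'])
p=cams.camera('side'); print([ (np.array(a['at'])*[640,480],a['p']) for a in cams.place_of(p,'cap')])
cv2.imwrite('pics/s6.png',cv2.resize(p['image'][120:300,260:460,::-1],None,fx=4,fy=3.3))
E
```

```text
[-0.36746648 -0.06994773 -0.4519378 ] [ 0.50730774 -0.17348159  0.05292596] [3.13816817e+00 2.97487915e-05 1.39767144e+00] 0.05711438770330099
[(array([347.904, 351.408]), 0.73), (array([328.128, 396.288]), 0.4)]
```

View pics/s6.png

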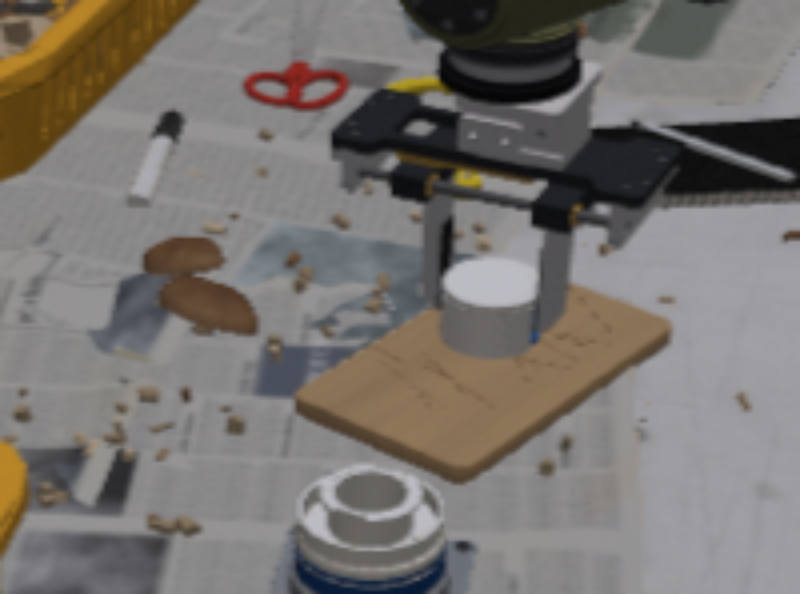

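Position over the board is good. Lowering the rest of the way and feeling for contact.

Call:
servo_tool(
  rows=[
    [0, 0, -0.004, 0, 0, 0, -1],
    [0, 0, -0.008, 0, 0, 0, -1],
    [0, 0, -0.012, 0, 0, 0, -1],
    [0, 0, -0.014, 0, 0, 0, -1],
    [0, 0, -0.015, 0, 0, 0, -1],
    [0, 0, -0.016, 0, 0, 0, -1],
    [0, 0, -0.0165, 0, 0, 0, -1],
    [0, 0, -0.0165, 0, 0, 0, -1],
  ],
)

```text
time_s: 21.18
ee_pos: [0.5076, -0.1738, 0.0371]
eef_rot: [3.137, 0.0, 1.397]
force: [-0.0, -0.1, -1.0]
grip_width: 0.0573
```

Call:
servo_tool(
  rows=[
    [0, 0, -0.0005, 0, 0, 0, -1],
    [0, 0, -0.001, 0, 0, 0, -1],
    [0, 0, -0.0014, 0, 0, 0, -1],
    [0, 0, -0.0018, 0, 0, 0, -1],
    [0, 0, -0.0018, 0, 0, 0, -1],
    [0, 0, -0.0018, 0, 0, 0, -1],
    [0, 0, -0.0018, 0, 0, 0, -1],
    [0, 0, -0.0018, 0, 0, 0, -1],
  ],
)

```text
time_s: 21.85
ee_pos: [0.5076, -0.1738, 0.0354]
eef_rot: [3.137, 0.0, 1.397]
force: [0.5, -0.2, -0.6]
grip_width: 0.0574
```

Call:
servo_tool(
  rows=[
    [0, 0, -0.0004, 0, 0, 0, -1],
    [0, 0, -0.0008, 0, 0, 0, -1],
    [0, 0, -0.0012, 0, 0, 0, -1],
    [0, 0, -0.0014, 0, 0, 0, -1],
    [0, 0, -0.0014, 0, 0, 0, -1],
    [0, 0, -0.0014, 0, 0, 0, -1],
    [0, 0, -0.0014, 0, 0, 0, -1],
    [0, 0, -0.0014, 0, 0, 0, -1],
  ],
)

```text
time_s: 22.52
ee_pos: [0.5078, -0.1738, 0.0349]
eef_rot: [3.137, 0.0, 1.397]
force: [-4.0, 1.7, 12.2]
grip_width: 0.057
```

Contact felt (12 N). Letting go.

Call:
servo_tool(
  rows=[
    [0, 0, 0, 0, 0, 0, 0.3],
    [0, 0, 0, 0, 0, 0, 0.6],
    [0, 0, 0, 0, 0, 0, 1],
    [0, 0, 0, 0, 0, 0, 1],
    [0, 0, 0, 0, 0, 0, 1],
    [0, 0, 0, 0, 0, 0, 1],
    [0, 0, 0.005, 0, 0, 0, 1],
    [0, 0, 0.015, 0, 0, 0, 1],
  ],
)

```text
time_s: 23.18
ee_pos: [0.5072, -0.1736, 0.0495]
eef_rot: [3.138, 0.0, 1.397]
force: [0.6, 0.5, -0.0]
grip_width: 0.094
```

Call:
servo_tool(
  rows=[
    [0, 0, 0.015, 0, 0, 0, 1],
    [0, 0, 0.04, 0, 0, 0, 1],
    [0, 0, 0.07, 0, 0, 0, 1],
    [0, 0, 0.1, 0, 0, 0, 1],
    [0, 0.03, 0.125, 0, 0, 0, 1],
    [-0.002, 0.07, 0.14, 0, 0, 0, 1],
    [-0.004, 0.11, 0.14, 0, 0, 0, 1],
    [-0.006, 0.15, 0.14, 0, 0, 0, 1],
  ],
)

```text
time_s: 23.85
ee_pos: [0.5012, -0.0222, 0.1917]
eef_rot: [3.135, -0.0, 1.396]
force: [0.5, 0.3, -0.7]
grip_width: 0.0945
```

```bash
python3 - <<'E'
from h import *
p=cams.camera('scene'); o=ctrl.get_obs(); print(o['force'],o['ee_pos'],o['eef_rot'],o['grip_width'])
cv2.imwrite('pics/s7.png',cv2.resize(p['image'][200:420,220:440,::-1],None,fx=3.3,fy=2.7))
C=cloud(p)
for u,v in [(345,320),(345,330),(345,345)]:print(C[v,u])
m=(p['depth']>0)&(C[...,2]>.055)&(C[...,2]<.075)&(abs(C[...,0]-.507)<.06)&(abs(C[...,1]+.17)<.06)
print(C[m].min(0),C[m].max(0),m.sum(), np.linalg.lstsq(np.c_[C[m][:,:2],np.ones(m.sum())],C[m][:,2],rcond=None)[0])
E
```

```text
[0.35903889 3.9539276  0.99134954] [ 0.50059205 -0.01650897  0.19119239] [ 3.13665509e+00 -1.63392110e-03  1.40018589e+00] 0.09395381844229522
[ 0.50904343 -0.17800976  0.0610861 ]
[ 0.49097077 -0.19679596  0.06436311]
[ 0.49260902 -0.19687784  0.03617344]
[ 0.47226401 -0.20369652  0.0550278 ] [ 0.53937885 -0.14481688  0.06648002] 1005 [0.04076045 0.03648422 0.04820388]
```

View pics/s7.png

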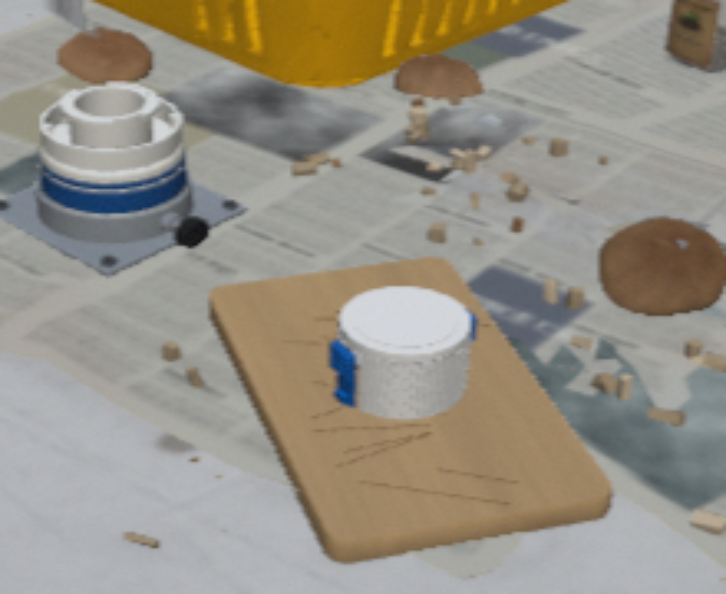

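The cap stands upright on the board. Next, the canister.

Call:
servo_tool(
  rows=[
    [-0.001, 0.04, 0, 0, 0, 0, 0.3],
    [-0.002, 0.08, 0, 0, 0, 0, 0.3],
    [-0.003, 0.12, 0, 0, 0, 0, 0.3],
    [-0.004, 0.16, 0, 0, 0, 0, 0.3],
    [-0.005, 0.2, 0, 0, 0, 0, 0.3],
    [-0.005, 0.24, 0, 0, 0, 0, 0.3],
    [-0.005, 0.27, 0, 0, 0, 0, 0.3],
    [-0.005, 0.29, 0, 0, 0, 0, 0.3],
  ],
)

```text
time_s: 24.57
ee_pos: [0.495, 0.2763, 0.1921]
eef_rot: [3.136, -0.002, 1.402]
force: [0.1, -0.7, -0.2]
grip_width: 0.061
```

```bash
python3 - <<'E'
from h import *
o=ctrl.get_obs(); p=snap('wrist','w8.png'); print(o['force'],o['ee_pos'],o['eef_rot'],o['grip_width'])
print([ (np.array(a['at'])*[640,480],wray(p,o,*(np.array(a['at'])*[640,480]),0),a['p']) for a in cams.place_of(p,'canister')])
C=wcloud(p,o)
m=(p['depth']>0)&(C[...,2]>.024)&(C[...,2]<.034)&(abs(C[...,0]-.496)<.03)&(abs(C[...,1]-.298)<.03)
print(C[m].min(0),C[m].max(0),m.sum());print(cv2.minEnclosingCircle(C[m][:,:2].astype(np.float32)*1000))
E
```

```text
[ 0.11426575 -0.733954   -0.21587943] [0.49498025 0.27634051 0.19210012] [ 3.13615432e+00 -2.31844031e-03  1.40225181e+00] 0.06098200191377735
[(array([318.528, 199.008]), array([0.49829531, 0.29518762, 0.        ]), 0.63)]
[0.48638641 0.28747524 0.02420146] [0.50762838 0.30870357 0.03200199] 412
((497.2471618652344, 298.1908874511719), 11.17451000213623)
```

View pics/w8.png

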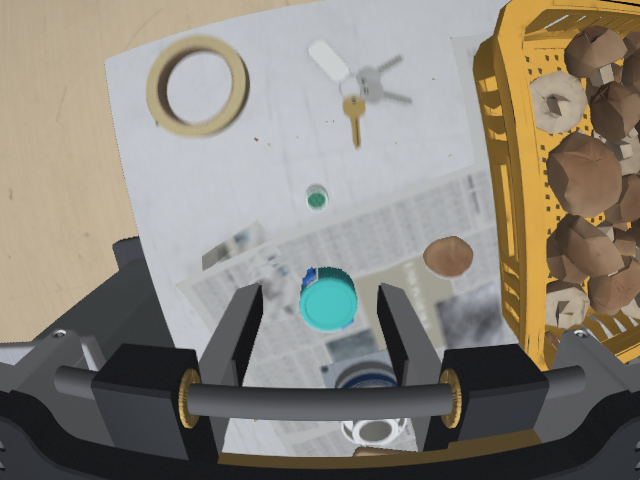

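Canister top is at (317,199) → (0.497, 0.298). Checking the basket's clearance from the gripper body first.

```bash
python3 - <<'E'
from h import *
o=ctrl.get_obs(); p=cams.camera('wrist');C=wcloud(p,o)
v,u=np.mgrid[0:480,0:640]
m=(p['depth']>0)&(C[...,2]>.04)&(abs(C[...,1]-.298)<.1)&(v<270)&(u>440)
print(C[m].min(0),np.percentile(C[m],2,axis=0))
m=(p['depth']>0)&(C[...,2]>.02)&(v<290)&(v>230)&(u>420)&(u<480);print('mush',C[m].min(0),C[m].max(0))
E
```

```text
[0.65245361 0.19811682 0.04000994] [0.65669728 0.20967215 0.0473829 ]
mush [0.59925086 0.1931933  0.02000938] [0.64941511 0.23950822 0.0324529 ]
```

Call:
servo_tool(
  rows=[
    [0.002, 0.022, -0.02, 0, 0, 0, 0.3],
    [0.002, 0.022, -0.055, 0, 0, 0, 0.3],
    [0.002, 0.022, -0.09, 0, 0, 0, 0.3],
    [0.002, 0.022, -0.125, 0, 0, 0, 0.3],
    [0.002, 0.022, -0.15, 0, 0, 0, 0.3],
    [0.002, 0.022, -0.168, 0, 0, 0, 0.3],
    [0.002, 0.022, -0.178, 0, 0, 0, 0.3],
    [0.002, 0.022, -0.182, 0, 0, 0, 0.3],
  ],
)

```text
time_s: 25.38
ee_pos: [0.4972, 0.295, 0.0089]
eef_rot: [3.138, -0.001, 1.401]
force: [0.0, 0.1, 1.1]
grip_width: 0.0612
```

Call:
servo_tool(
  newtons=12,
  rows=[
    [0, 0, 0, 0, 0, 0, -1],
    [0, 0, 0, 0, 0, 0, -1],
    [0, 0, 0, 0, 0, 0, -1],
    [0, 0, 0, 0, 0, 0, -1],
    [0, 0, 0, 0, 0, 0, -1],
    [0, 0, 0, 0, 0, 0, -1],
    [0, 0, 0, 0, 0, 0, -1],
    [0, 0, 0, 0, 0, 0, -1],
  ],
)

```text
time_s: 26.05
ee_pos: [0.4973, 0.2951, 0.0092]
eef_rot: [3.137, -0.001, 1.401]
force: [0.6, -0.7, 3.8]
grip_width: 0.0215
```

Gripped (21.5 mm). Lifting and carrying it over the mouth.

Call:
servo_tool(
  rows=[
    [0, 0, 0.02, 0, 0, 0, -1],
    [0, 0, 0.05, 0, 0, 0, -1],
    [0, 0, 0.09, 0, 0, 0, -1],
    [0, -0.01, 0.12, 0, 0, 0, -1],
    [0.005, -0.04, 0.13, 0, 0, 0, -1],
    [0.01, -0.08, 0.13, 0, 0, 0, -1],
    [0.015, -0.12, 0.13, 0, 0, 0, -1],
    [0.02, -0.16, 0.13, 0, 0, 0, -1],
  ],
)

```text
time_s: 26.72
ee_pos: [0.5171, 0.1336, 0.1395]
eef_rot: [3.137, -0.001, 1.402]
force: [0.7, 0.1, -0.9]
grip_width: 0.0221
```

Call:
servo_tool(
  rows=[
    [0.001, -0.03, 0, 0, 0, 0, -1],
    [0.002, -0.06, 0, 0, 0, 0, -1],
    [0.002, -0.075, 0, 0, 0, 0, -1],
    [0.002, -0.08, 0, 0, 0, 0, -1],
    [0.002, -0.08, 0, 0, 0, 0, -1],
    [0.002, -0.08, 0, 0, 0, 0, -1],
    [0.002, -0.08, 0, 0, 0, 0, -1],
    [0.002, -0.08, 0, 0, 0, 0, -1],
  ],
)

```text
time_s: 27.38
ee_pos: [0.5191, 0.0547, 0.1394]
eef_rot: [3.137, -0.001, 1.404]
force: [0.5, -0.6, -0.6]
grip_width: 0.0214
```

```bash
python3 - <<'E'
from h import *
o=ctrl.get_obs(); p=cams.camera('wrist'); print(o['force'],o['ee_pos'],o['eef_rot'],o['grip_width'])
q=cams.camera('side'); C=cloud(q)
a=cv2.resize(p['image'][200:420,200:440,::-1],(400,400)); b=cv2.resize(q['image'][200:320,290:410,::-1],(400,400))
cv2.imwrite('pics/w9.png',np.hstack([a,b]))
for n,pp in [('w',p),('s',q)]: 
  for k in ['mouth','canister']:
    print(n,k,[((np.array(x['at'])*[640,480]).round(),round(x['p'],2)) for x in cams.place_of(pp,k)[:3]])
E
```

```text
[ 0.49469315 -0.64203151 -0.63755144] [0.5190765  0.05466798 0.13939712] [ 3.13697672e+00 -1.13484675e-03  1.40359425e+00] 0.021449019253629253
w mouth [(array([322., 261.]), 0.64)]
w canister [(array([321., 286.]), 0.92)]
s mouth [(array([352., 269.]), 0.82)]
s canister [(array([351., 251.]), 0.66), (array([354., 269.]), 0.58), (array([384., 225.]), 0.57)]
```

View pics/w9.png

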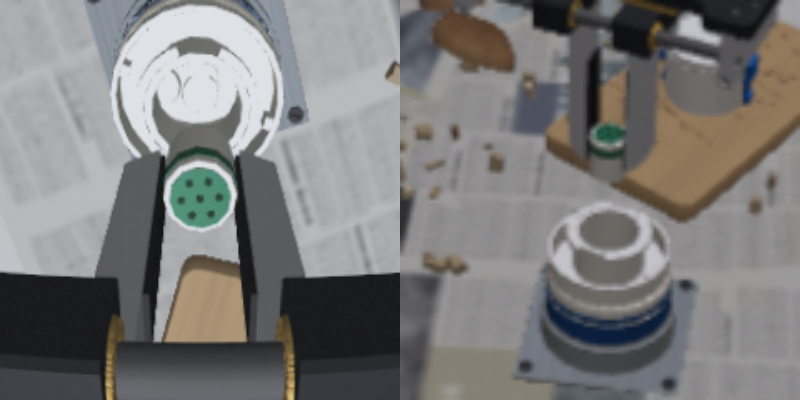

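```bash
python3 - <<'E'
from h import *
o=ctrl.get_obs(); p=cams.camera('wrist')
print('mouth',wray(p,o,322,261,.086),'canbase',wray(p,o,321,286,.130),'cantop',wray(p,o,321.8,308,.158)); print(o['force'])
E
```

```text
mouth [0.52124476 0.0545204  0.086     ] canbase [0.52036723 0.0554085  0.13      ] cantop [0.52059085 0.05573697 0.158     ]
[0.66573263 0.37576911 0.1402826 ]
```

Canister and mouth agree within about 1–2 mm. Lowering and releasing.

Call:
servo_tool(
  rows=[
    [0, 0, -0.01, 0, 0, 0, -1],
    [0, 0, -0.02, 0, 0, 0, -1],
    [0, 0, -0.03, 0, 0, 0, -1],
    [0, 0, -0.038, 0, 0, 0, -1],
    [0, 0, -0.044, 0, 0, 0, -1],
    [0, 0, -0.048, 0, 0, 0, -1],
    [0, 0, -0.048, 0, 0, 0, -1],
    [0, 0, -0.048, 0, 0, 0, -1],
  ],
)

```text
time_s: 28.4
ee_pos: [0.5192, 0.0538, 0.0914]
eef_rot: [3.137, -0.001, 1.402]
force: [0.4, -0.8, -0.1]
grip_width: 0.0216
```

Call:
servo_tool(
  rows=[
    [0, 0, 0, 0, 0, 0, 0.2],
    [0, 0, 0, 0, 0, 0, 0.2],
    [0, 0, 0, 0, 0, 0, 0.2],
    [0, 0, 0, 0, 0, 0, 0.2],
    [0, 0, 0, 0, 0, 0, 0.2],
    [0, 0, 0.02, 0, 0, 0, 0.2],
    [0, 0, 0.05, 0, 0, 0, 0.2],
    [0, 0, 0.09, 0, 0, 0, 0.2],
  ],
)

```text
time_s: 29.07
ee_pos: [0.518, 0.0537, 0.1806]
eef_rot: [3.141, -0.0, 1.402]
force: [0.6, 0.1, -1.5]
grip_width: 0.0566
```

```bash
python3 - <<'E'
from h import *
o=ctrl.get_obs(); p=cams.camera('wrist'); print(o['force'],o['ee_pos'],o['grip_width'],o['time_s'])
q=cams.camera('side'); s=cams.camera('scene')
a=cv2.resize(p['image'][160:360,200:440,::-1],(400,400)); b=cv2.resize(q['image'][190:310,290:440,::-1],(400,400))
cv2.imwrite('pics/w10.png',np.hstack([a,b])); cv2.imwrite('pics/sc10.png',s['image'][:,:,::-1])
C=wcloud(p,o); m=(p['depth']>0)&(np.hypot(C[...,0]-.519,C[...,1]-.057)<.016)
hsv=cv2.cvtColor(p['image'],cv2.COLOR_RGB2HSV); g=m&(hsv[...,0]>60)&(hsv[...,0]<95)&(hsv[...,1]>80)
print(g.sum(),C[g].mean(0) if g.any() else '')
E
```

```text
[ 0.55803404  0.09094466 -1.51947606] [0.51797167 0.05371586 0.18063192] 0.05662985198055338 29.0667
0
```

View pics/w10.png

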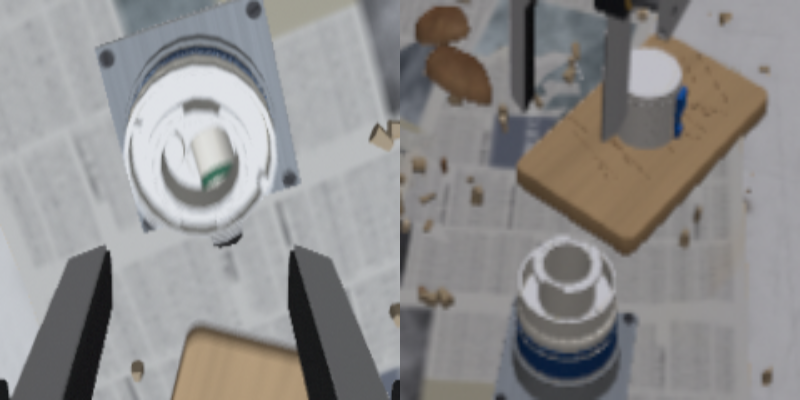

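View pics/sc10.png

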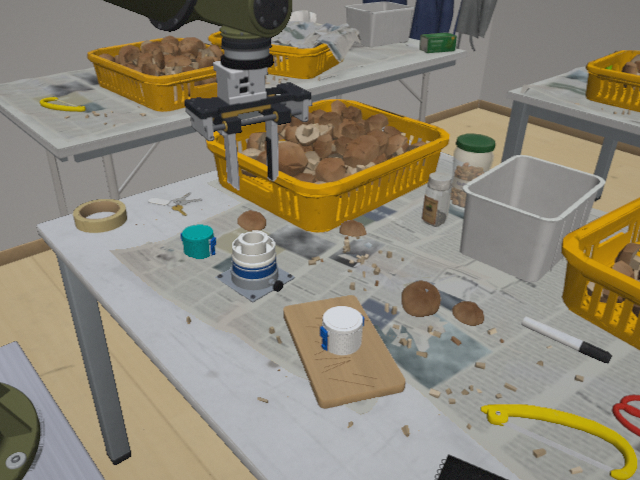

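The canister lies inside the tub, the cap stands on the board, and the mushrooms are in place. One still call to let things settle, then a final depth check.

Call:
servo_tool(
  rows=[
    [0, 0, 0.02, 0, 0, 0, 0.2],
    [0, 0, 0.02, 0, 0, 0, 0.2],
    [0, 0, 0.02, 0, 0, 0, 0.2],
    [0, 0, 0.02, 0, 0, 0, 0.2],
    [0, 0, 0.02, 0, 0, 0, 0.2],
    [0, 0, 0.02, 0, 0, 0, 0.2],
    [0, 0, 0.02, 0, 0, 0, 0.2],
    [0, 0, 0.02, 0, 0, 0, 0.2],
  ],
)

```text
time_s: 29.88
ee_pos: [0.5203, 0.0538, 0.2038]
eef_rot: [3.132, -0.002, 1.402]
force: [-0.3, 0.1, -0.1]
grip_width: 0.0564
```

```bash
python3 - <<'E'
from h import *
o=ctrl.get_obs(); p=cams.camera('wrist'); print(o['force'],o['joint_vel'].round(3),o['time_s'])
C=wcloud(p,o); m=(p['depth']>0)&(np.hypot(C[...,0]-.519,C[...,1]-.057)<.015); print('inside z pct',np.percentile(C[m][:,2],[5,25,50,75,95]).round(3))
s=cams.camera('scene');C=cloud(s);m=(s['depth']>0)&(C[...,2]>.045)&(abs(C[...,0]-.507)<.05)&(abs(C[...,1]+.174)<.05); print('cap',C[m].min(0).round(3),C[m].max(0).round(3))
cv2.imwrite('pics/w11.png',cv2.resize(p['image'][160:360,200:440,::-1],(600,500)))
E
```

```text
[-0.27582846  0.10635379 -0.1430139 ] [-0.001 -0.003 -0.003 -0.002  0.001  0.   ] 29.8833
inside z pct [0.015 0.033 0.328 0.33  0.331]
cap [ 0.472 -0.205  0.045] [ 0.54  -0.145  0.067]
```

View pics/w11.png

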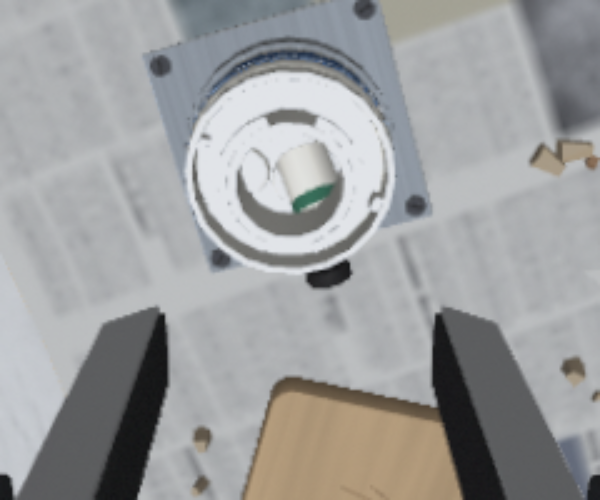

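The canister is lying still on the tablets inside the tub, and the cap top is at z of about 0.064–0.067, which is upright on the board. Handing in.

```bash
python3 -c "
from station import hand_in
print(hand_in())"
```

```text
the job is handed in; nothing more can be done
None
```

I opened the tub, stood its cap on the cutting board, dropped the canister inside and handed the job in at about 30 s of the 61 s allowed. `hand_in()` gave no verdict.

- **Opening the cap:** I squeezed the two tabs at 38 N. I then turned the cap anticlockwise about 73°, until it pushed up by itself (about +4 N) and followed a gentle lift, and lifted it off there.
- **Earlier probe:** A 0.5 mm test lift at about 66° found the cap still locked. It pulled back only about 4–7 N, so I kept turning.
- **Fingertips on the collar:** On the first light grip the force reading suggested the fingertips were rubbing on the collar (about 5 N). I reopened, rose 2.5 mm and gripped again.
- **Final checks:** The cap is upright near the centre of the board, with its top at z of about 0.064–0.067 m. The canister lies still on the tablets inside the tub. The gripper was open and clear of everything, and the mushrooms look unmoved in the pictures.
- **Disagreement:** I measured the board's short side as about 126 mm in all three cameras, against the 158 mm stated. I used the measured centre, which leaves the cap well inside the limits either way.

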